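# Clamp a slotted cassette carrier under a knurled ring

### The job

Take the slotted cassette carrier (the blue tab is its handle), slide it along the bed of the clamping stage under the knurled ring until its slot is fully home against the stud, and let go of it. Then screw the ring down, clockwise seen from above, until you feel it begin to bite on the carrier, and give it a quarter turn more and no further: firmly clamped, not crushed. Leave the beaker and the slide box where they are.

Things in the scene. Friction and masses are not known exactly. Their poses are not given: they have to be found in the camera images.
- stud (a point): Stage's upright steel stud, 14 mm thick, top 80 mm above the bench; the point lies on its axis at the height of the bed's upper face, 22 mm above the bench. x points along the bed from its open end to the stud, z up. The stage (grey base, aluminium bed) is fixed; it runs from 96 mm before the stud to 26 mm behind it and is 58 mm wide.
- bed: Aluminium bed on a spring: yields 1 mm per 12 N, at most 4 mm down. Origin at the stud axis on the upper face, x as for stud. Along its sides black rails 5 mm high, 46.5 mm apart, from 30 mm before the stud to 22 mm behind it, flaring to about 55 mm apart at 44 mm before it; before that the bed is flat and open.
- ring_bite (a point): On the stud axis, 57 mm above the bench, fixed to the stage: where the middle of the ring's dark knurled head (41 mm diameter, 22 mm high; grip it) will be when the ring just bites on the carrier. It starts 1.8 to 4.7 mm higher, differently each time (untracked). Clockwise from above lowers it, 6 mm a turn; drag 0.03 N m, about 0.14 a quarter turn past the bite.
- carrier_tab (a point): Centre of the blue tab's grip, 30 mm above the underside of the loose carrier. Tab 14 mm thick (y), 22 mm long (x), reaching 6 to 42 mm above the underside. Carrier: steel plate 6 mm thick, 44 mm wide, 113 mm long, about 0.12 kg, a pink cassette (6 mm high) fixed on it between tab and slot. x points from tab to slot, z up.
- carrier_slot (a point): On the carrier's underside, 80 mm from carrier_tab along x: where the stud axis lies when the slot is fully home. The slot is 18 mm wide, open to +x, its end wall 7 mm behind this point; the fork tips are 21 mm ahead of it.
- beaker: White plastic beaker, 65 mm in diameter, 76 mm high, origin under its centre; a bystander.
- slides: Green card slide box 35 x 86 x 29 mm, origin under its centre; a bystander.

How it is judged:
By the outcome, as a careful person would: the job done as asked, in the order asked, and still so for the second after the job is handed in, with the robot touching nothing.
It also fails if it takes over 72 s, if anything falls off the work surface, if the arm or the gripper's body presses on something with over 40 N, if the wrist force passes 120 N, or if a joint passes its speed limit or range.

### The arm

A 6-joint arm with a two-finger parallel gripper is mounted at the origin on a cart in front of the work surface, level with it; the furniture and walls round the work are solid. World frame = base frame: x ahead of the robot, y to its left, z up, the work surface at z = 0. Lengths are in m, angles in degrees, forces in N, time in s.
With the tool pointing down it reaches from about 0.275 to 0.825 m from the base axis. Payload 4.9 kg.
Tool frame: the origin (TCP) lies midway between the tips of the shut fingers; the grasp point (between the pads) lies 19 mm behind it; y points along the fingers, z is the direction in which the jaws open and shut, and the axes are right-handed (so a half turn about y gives the same grasp; the last joint's range is limited). The gripper opens to 85 mm and grips with 20 to 120 N. Pads are 22 mm wide; open, the fingers measure 114 mm over their backs; the gripper's body (76 mm by 85 mm) begins 54 mm behind the grasp point. The pads swing forward as they close: fully open they stand 13 mm farther back than shut.
Start: joints at [65.65, 18.69, -11.035, 60.275, 0, 82.311], TCP at [0.158, 0.527, 0.231] pointing down, gripper open.
Joint ranges: [-152.03, 152.03], [-55.5, 102.48], [-74.3, 77.21], [-110.64, 120.58], [-84.22, 78.4], [-180, 180]. Speed limits (degrees/s): [147.25, 147.25, 180, 180, 180, 180].

### API

Orientations are given as [roll, pitch, yaw] about the fixed x, y, z axes, in that order (R = Rz(yaw) Ry(pitch) Rx(roll)).
In Python, from workcell import bot gives the robot as it stands.
- The arm moves only by the tool apply_moves, never from a script. Its argument "commands" is a list of rows, each a list of 2 entries, a list of its own where there are three numbers: the shift along the tool's x, y, z in mm, then the turn about the tool's y in units of 5 degrees (1.0 is 5 degrees). In form: [[[dx, dy, dz], roll], ...]. A call has 1 to 12 rows; each row is the pose to reach, as a shift and turn from the pose commanded when the call began, along the tool's axes at that moment; what a row does not reach only later rows make up. A row lasts 1/12 s, in which the tool goes at most 41.7 mm and 7.16 degrees, less where a joint would pass 70% of its speed; a pose out of reach is approached as far as the arm can. A call with a gripper value outside its range is refused whole. "fingers" is the opening, from 0 (shut) to 1 (fully open), set as the call begins (left out, the last holds). The fingers move at their own pace and stop on an object; "squeeze" is the grip in N (left out, the last holds). Time passes only in rows, so rows that repeat a pose let the fingers close. It gives the time, the measured TCP pose, the force and the opening at its end, in the units of the state.
- bot.get_state(): the state, without advancing time (a new reading comes with each control period).
- bot.camera(name): name is "side" or "top"; returns a dict with "pixels" (384x512x3 uint8, blue, green, red), "range_z" (384x512 float32, m along the optical axis (not along the pixel's ray), 0 where there is no reading), "mtx" (3x3 intrinsics, pixels), "world_from_camera" (4x4, takes a point from camera to world coordinates). Camera axes: x right, y down, z forward; pixel columns grow to the right and rows downward; lengths in m; the calibration is good to about 2 mm. A picture is of the moment at which its call begins.
- bot.job_done(): hands the job in, once; it reports no verdict.
Trained networks look in a picture, given as the dict that the camera call returned (one of the last four; its "shot" number tells which), for a name from the list of things; names that differ only in an ending like _2 or _b are one class to them, and where a whole thing is asked for, a point or a joint stands for the part that bears it (a point fixed in the world has none). Each returns a list of dicts, best first, with "p" (0 to 1); they miss things now and then, are a little off and sometimes report something else, mostly with a low value. They report only what shows in the picture. A call takes as long as a camera call.
- bot.cut_out(picture, name): "pixels" (384x512 bool, what is visible of it) and "bbox" ([left, top, width, height] in pixels, round what is visible of it).
- bot.landmark_of(picture, name): "centre" ([column, row] in pixels: a listed point, or the origin of a listed thing).
The state is a dict: "clock": time; "joint_pos": joint angles; "dq": joint speeds; "effort": joint torques, N m; "eef_pos": TCP position; "eef_rot": TCP orientation; "wrist_force": force on the tool from outside, world axes, zero at the start; "wrist_torque": the same for the moment, N m; "gripper_width": finger opening in m.
Only numpy, scipy, OpenCV 4.12 (cv2) and the standard library are available. Lean on these libraries where they do the work, as an engineer would, in place of code of your own. Each camera call takes 0.05 s, during which the arm holds its last target. There are 200 camera calls.

## Working session

There is one attempt and no reset: what is moved stays moved. The work goes in short steps, Python scripts to look and compute and a tool call to move; the robot and the scene stay as the last step left them, time stands still between calls to the robot, and variables do not carry over. Pictures are saved under pics/ and viewed, about 8 in all and at most 12, crops included, and the job is handed in when it is done.

Besides the shell and the picture viewer there is one more tool, called after ">>>" as name(argument=value, ...) on one line, values as JSON. apply_moves: Moves the arm, as the interface text tells. Its arguments: {"type":"object","properties":{"commands":{"type":"array","items":{"type":"array"}},"fingers":{"type":"number"},"squeeze":{"type":"number"}},"required":["commands"]}

```bash
mkdir -p pics; ls
cat > h.py <<'E'
import numpy as np, cv2
from workcell import bot
def ray(p,uv):
    d=np.linalg.inv(p["mtx"])@[uv[0],uv[1],1]; T=np.array(p["world_from_camera"])
    return T[:3,3],T[:3,:3]@d
def px(p,uv,z=None):
    """world point by plane z, or by depth"""
    o,d=ray(p,uv)
    if z is not None: return o+d*(z-o[2])/d[2]
    r=p["range_z"][int(round(uv[1])),int(round(uv[0]))]; return o+d*r
def tri(a,b):
    (o1,d1),(o2,d2)=a,b
    A=np.stack([d1,-d2],1); t=np.linalg.lstsq(A,o2-o1,rcond=None)[0]
    p,q=o1+d1*t[0],o2+d2*t[1]; return (p+q)/2,np.linalg.norm(p-q)
E
python3 - <<'E'
from h import *
np.set_printoptions(precision=4,suppress=True)
S=bot.get_state(); print(S)
P={n:bot.camera(n) for n in("side","top")}
for n,p in P.items():
    cv2.imwrite(f"pics/{n}0.png",p["pixels"]); print(n,p["world_from_camera"])
L={}
for k in ["stud","bed","ring_bite","carrier_tab","carrier_slot","beaker","slides"]:
    for n,p in P.items():
        for r in bot.landmark_of(p,k)[:2]: print(k,n,round(r["p"],2),np.array(r["centre"]),"depthpt",px(p,r["centre"])); L.setdefault((k,n),ray(p,r["centre"]))
    if (k,"side") in L and (k,"top") in L: print("  TRI",*tri(L[k,"side"],L[k,"top"]))
cv2.imwrite("pics/both0.png",np.vstack([cv2.resize(np.hstack([P["side"]["pixels"],P["top"]["pixels"]]),(800,300))]))
E
```

```text
pics
{'clock': 0.0, 'joint_pos': array([ 65.6498,  18.73  , -11.0918,  60.2778,   0.0013,  82.3121]), 'dq': array([ 0.0007, -0.0929, -0.0255,  0.0216,  0.0381,  0.0793]), 'effort': array([ -0.0003, -44.3403,  26.2441,   0.0156,  -0.0001,   0.    ]), 'eef_pos': array([0.1574, 0.5264, 0.2305]), 'eef_rot': array([-90.0985,   0.0146, -16.6624]), 'wrist_force': array([-0.8683,  0.1229, -0.4989]), 'wrist_torque': array([-0.0131,  0.0431,  0.0085]), 'gripper_width': 0.0853603922830569}
side [[ 0.8457 -0.2193  0.4865 -0.0006]
 [-0.5332 -0.3118  0.7864 -0.9974]
 [-0.0207 -0.9245 -0.3807  0.5423]
 [ 0.      0.      0.      1.    ]]
top [[-0.0938 -0.9719  0.2158  0.3004]
 [-0.9956  0.0921 -0.0181  0.002 ]
 [-0.0022 -0.2166 -0.9763  1.4361]
 [ 0.      0.      0.      1.    ]]
stud side 0.57 [258.3 189.9] depthpt [0.652  0.0551 0.0257]
stud top 0.93 [218.4 191.4] depthpt [0.647  0.0647 0.0668]
  TRI [0.6591 0.0668 0.0199] 0.00033285240466894914
bed side 0.85 [254.4 187.8] depthpt [0.6523 0.0773 0.0247]
bed side 0.61 [295.1 234.2] depthpt [ 0.6054 -0.1886  0.0011]
bed top 0.72 [220.4 192.7] depthp
[... 375 characters left out ...]
0386]
carrier_tab side 0.15 [160.2 196.7] depthpt [0.4031 0.1969 0.0155]
carrier_tab top 0.92 [313.7 230.5] depthpt [ 0.5132 -0.1951  0.043 ]
  TRI [ 0.5128 -0.1953  0.036 ] 0.003267657801301542
carrier_slot side 0.78 [296.4 237.8] depthpt [ 0.5868 -0.2187  0.0103]
carrier_slot top 0.9 [308.6 204.7] depthpt [ 0.5982 -0.1955  0.    ]
carrier_slot top 0.39 [310.7 231.1] depthpt [ 0.5135 -0.1874  0.0349]
  TRI [ 0.6008 -0.197  -0.0043] 0.0039013210133251445
beaker side 0.97 [333.4 214.3] depthpt [ 0.741  -0.1744  0.013 ]
beaker top 0.61 [291.  151.5] depthpt [ 0.7648 -0.1609  0.0088]
  TRI [ 0.7619 -0.1587  0.0028] 0.010664651443775605
slides top 0.9 [169.4 283.3] depthpt [0.4043 0.2246 0.0303]
```

Run:
```python
import cv2,numpy as np
a=cv2.imread("pics/side0.png"); b=cv2.imread("pics/top0.png")
a=cv2.resize(a[120:290,110:380],(800,504),interpolation=cv2.INTER_CUBIC)
b=cv2.resize(b[120:300,140:370],(760,595),interpolation=cv2.INTER_CUBIC)
cv2.imwrite("pics/s1.png",a);cv2.imwrite("pics/t1.png",b)
```

```text
(no output)
```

View pics/s1.png

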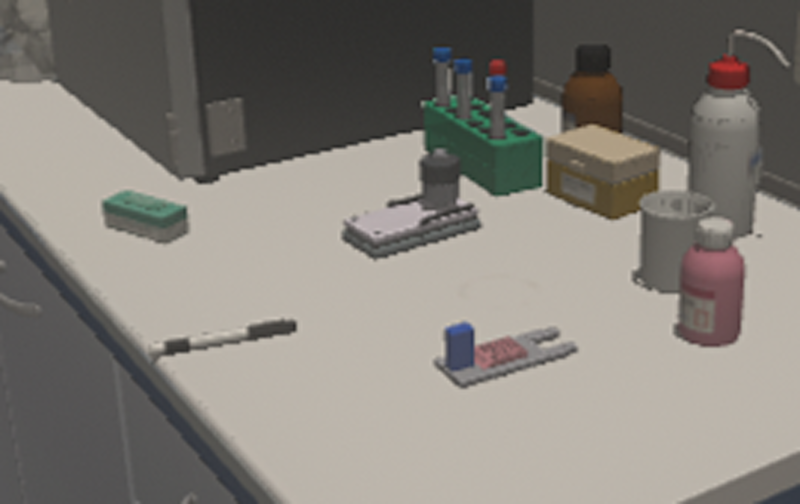

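View pics/t1.png

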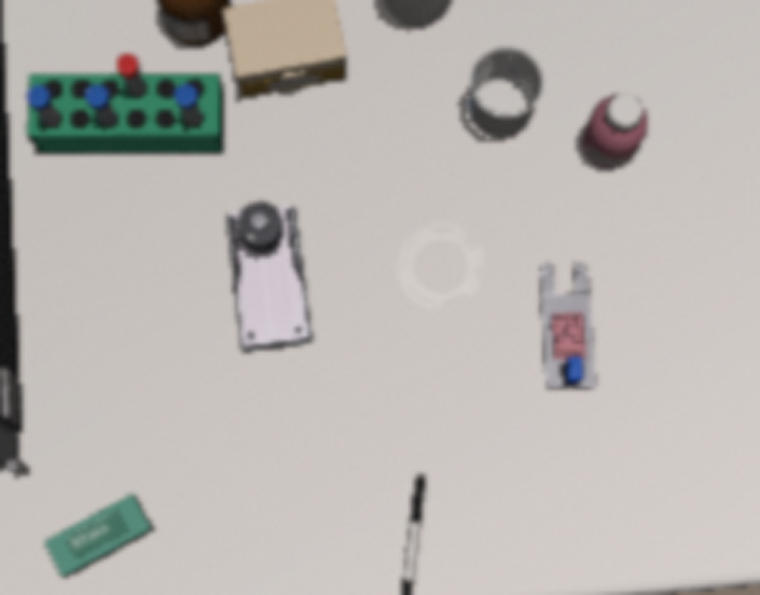

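View pics/both0.png

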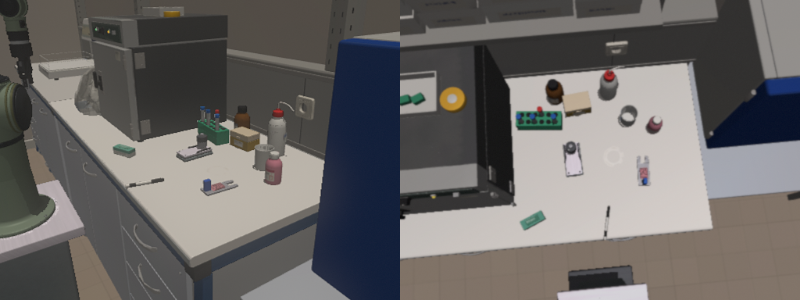

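The side view shows the carrier at about (264,233) to (305,235), tab on the robot side. The stage is at about (254,188), with its open end toward the robot and the ring at its far end. The slide box and beaker are clear of the path. Next I'll fit the poses from the masks in both views.

```bash
cat >> h.py <<'E'
from scipy.optimize import minimize
def box(x0,x1,y0,y1,z0,z1): return np.array([[x,y,z] for x in(x0,x1) for y in(y0,y1) for z in(z0,z1)],float)/1000
def cyl(r,z0,z1): a=np.linspace(0,2*np.pi,24,endpoint=False); return np.concatenate([np.stack([r*np.cos(a),r*np.sin(a),0*a+z],1) for z in(z0,z1)])/1000
# carrier: origin at slot point on underside; stage: origin stud axis at bench
CAR=[box(-92,-10,-22,22,0,6),box(-10,21,9,22,0,6),box(-10,21,-22,-9,0,6),box(-91,-69,-7,7,6,42),box(-65,-15,-15,15,6,12)]
STG=[box(-96,26,-29,29,0,22),box(-30,22,23.3,28,22,27),box(-30,22,-28,-23.3,22,27)]
RNG=[cyl(20.5,49,71)]
def render(p,boxes,q,z,s=4):
    c,si=np.cos(q[2]),np.sin(q[2]); R=np.array([[c,-si,0],[si,c,0],[0,0,1]])
    W=np.linalg.inv(p["world_from_camera"]); m=np.zeros((384*s,512*s),np.uint8)
    for b in boxes:
        X=(b@R.T+[q[0],q[1],z])@W[:3,:3].T+W[:3,3]; u=X@np.array(p["mtx"]).T; u=u[:,:2]/u[:,2:]
        h=cv2.convexHull(((u+0.5)*s*16-8).round().astype(np.int32)); cv2.fillConvexPoly(m,h,1,shift=4)
    return cv2.resize(m.astype(np.float32),(512,384),interpolation=cv2.INTER_AREA)
def fit(views,boxes,q0,z,off=None):
    def cost(q):
        return sum(np.abs(render(p,boxes,(q[0]/1000,q[1]/1000,np.radians(q[2]/2)),z)-m).sum()/m.sum() for p,m in views)
    best=min((minimize(cost,np.array([q0[0]*1e3,q0[1]*1e3,2*q0[2]])+d,method="Nelder-Mead",options=dict(initial_simplex=np.array([q0[0]*1e3,q0[1]*1e3,2*q0[2]])+d+np.array([[0,0,0],[8,0,0],[0,8,0],[0,0,12]]),xatol=.05,fatol=1e-4)) for d in ([0,0,0],[-5,4,8],[4,-4,-8])),key=lambda r:r.fun)
    return best.x[:2]/1000,best.x[2]/2,best.fun
E
cat > m.py <<'E'
from h import *
np.set_printoptions(precision=4,suppress=True)
P={n:bot.camera(n) for n in("side","top")}
M={}
for k in("carrier_tab","bed","stud","ring_bite"):
    for n,p in P.items():
        r=bot.cut_out(p,k)
        if r: M[k,n]=r[0]["pixels"].astype(np.float32); print(k,n,round(r[0]["p"],2),r[0]["bbox"],int(M[k,n].sum()))
out=[]
for k,B,q0 in (("carrier_tab",CAR,(.594,-.197,0)),("bed",STG+RNG,(.655,.063,6))):
    V=[(P[n],M[k,n]) for n in P if (k,n) in M]
    print(k,"both",fit(V,B,q0,0))
    for v in V: print("   single",fit([v],B,q0,0))
    for n in P:
        if (k,n) in M:
            im=P[n]["pixels"].copy(); c,_=cv2.findContours(M[k,n].astype(np.uint8),0,2); 
            im=cv2.resize(im,None,fx=4,fy=4); m=cv2.resize(M[k,n],None,fx=4,fy=4,interpolation=0).astype(np.uint8)
            cv2.drawContours(im,cv2.findContours(m,0,2)[0],-1,(0,255,0),1)
            x,y,w,h=cv2.boundingRect(m); cx,cy=x+w//2,y+h//2; out.append(im[cy-150:cy+150,cx-200:cx+200])
cv2.imwrite("pics/m1.png",np.vstack([np.hstack(out[:2]),np.hstack(out[2:4])]))
E
python3 m.py
```

```text
carrier_tab side 0.63 [256.1, 226.4, 51.3, 25.0] 559
carrier_tab top 0.63 [303.8, 200.3, 16.2, 37.5] 462
bed side 0.83 [221.0, 186.5, 47.4, 15.5] 410
bed top 0.66 [209.4, 182.4, 24.7, 43.8] 640
stud side 0.71 [224.3, 170.5, 46.0, 36.0] 831
stud top 0.62 [207.2, 182.8, 29.8, 46.0] 974
ring_bite side 0.93 [227.4, 176.0, 44.0, 30.8] 873
ring_bite top 0.86 [209.2, 181.7, 25.1, 43.7] 924
carrier_tab both (array([ 0.5938, -0.1977]), np.float64(-3.7380851698595468), np.float64(0.39326804876327515))
   single (array([ 0.5938, -0.1934]), np.float64(-1.1213002409751285), np.float64(0.13047853112220764))
   single (array([ 0.5919, -0.2006]), np.float64(-5.80077122183922), np.float64(0.18046537041664124))
bed both (array([0.6605, 0.0664]), np.float64(1.7043447405359737), np.float64(1.591465711593628))
   single (array([0.6728, 0.0868]), np.float64(-2.690899463777721), np.float64(0.9650914669036865))
   single (array([0.6599, 0.0652]), np.float64(1.8362945839135962), np.float64(0.37822264432907104))
```

View pics/m1.png

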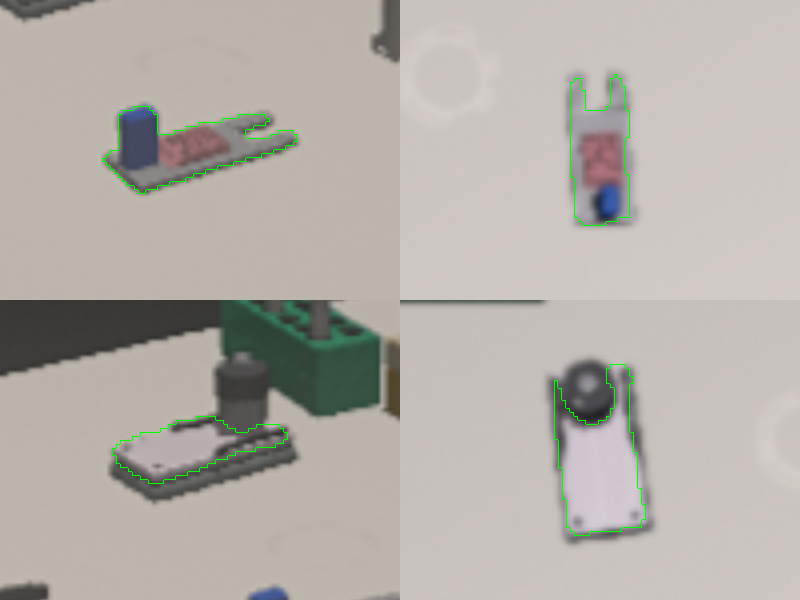

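```bash
cat > m2.py <<'E'
from h import *
np.set_printoptions(precision=4,suppress=True)
P={n:bot.camera(n) for n in("side","top")}
def seg(p,bb,th=14):
    x,y,w,h=bb; im=cv2.cvtColor(p["pixels"],cv2.COLOR_BGR2LAB).astype(float); roi=im[y:y+h,x:x+w]
    bg=np.median(np.concatenate([roi[0],roi[-1],roi[:,0],roi[:,-1]]),0)
    m=(np.linalg.norm(roi-bg,axis=2)>th).astype(np.uint8)
    n,l,st,_=cv2.connectedComponentsWithStats(m); b=1+np.argmax(st[1:,4]); o=np.zeros((384,512),np.float32); o[y:y+h,x:x+w]=l==b; return o
STUD=[cyl(7,71,80),cyl(17,22,52)]
RN=[cyl(20.5,49,71)]
for th in(12,20,30):
  V=[(P["side"],seg(P["side"],(246,220,72,40),th)),(P["top"],seg(P["top"],(298,192,28,54),th))]
  print("car",th,[int(v[1].sum()) for v in V],*fit(V,CAR,(.594,-.197,-2),0)); 
  for v in V: print("    ",*fit([v],CAR,(.594,-.197,-2),0))
  T=(P["top"],seg(P["top"],(200,172,42,66),th))
  print("stg top",int(T[1].sum()),*fit([T],STG+RN+STUD,(.655,.063,4),0))
r=bot.cut_out(P["side"],"stud")[0]; S=(P["side"],r["pixels"].astype(np.float32))
print("stg side",r["bbox"],*fit([S],STG+RN+STUD,(.655,.063,4),0)); print("stg both",*fit([S,T],STG+RN+STUD,(.655,.063,4),0))
for n,p in P.items():  # blue tab
    hsv=cv2.cvtColor(p["pixels"],cv2.COLOR_BGR2HSV); m=cv2.inRange(hsv,(105,110,40),(130,255,255)); m[:190]=0; m[260:]=0; m[:,:240]=0; m[:,340:]=0
    ys,xs=np.nonzero(m); print(n,"blue",len(xs),xs.mean(),ys.mean(),[xs.min(),xs.max(),ys.min(),ys.max()])
    for s,bx in (("tab",[box(-11,11,-7,7,6,42)]),): print("   tab",*fit([(p,(m>0).astype(np.float32))],bx,(.513,-.195,-2),0))
im=P["side"]["pixels"].copy(); im[render(P["side"],STG+RN+STUD,(.66,.066,.05),0)>.5]=(0,0,255)
E
python3 m2.py
```

```text
car 12 [641, 605] [ 0.5927 -0.1983] -3.1374155717501493 0.24527065455913544
     [ 0.5936 -0.1968] -3.0870843810555755 0.07361544668674469
     [ 0.5914 -0.1993] -3.004312498042294 0.1285123974084854
stg top 649 [0.6561 0.0679] 1.1881816789569357 0.8999422192573547
car 20 [614, 557] [ 0.5926 -0.1986] -3.3087590575679955 0.2090790718793869
     [ 0.5929 -0.1965] -3.776991393035327 0.08010993152856827
     [ 0.5923 -0.1994] -3.2131922549802794 0.07753590494394302
stg top 545 [0.6573 0.0613] 2.8198973818213364 1.0541284084320068
car 30 [583, 490] [ 0.5922 -0.1984] -3.9410149461090977 0.27855348587036133
     [ 0.5936 -0.1965] -3.1675869122580984 0.10173670947551727
     [ 0.5916 -0.1985] -3.617934434564985 0.15344387292861938
stg top 485 [0.6572 0.0627] 3.85412780998655 1.176546335220337
stg side [223.4, 172.1, 46.1, 35.6] [0.6603 0.0714] 3.166202263968186 0.0656973198056221
stg both [0.6576 0.0665] 0.48865396489579815 1.285634160041809
side blue 17 264.5882352941176 230.8235294117647 [np.int64(261), np.int64(268), np.int64(230), np.int64(232)]
   tab [ 0.5127 -0.1943] 57.33748290271333 5.966911792755127
top blue 35 313.14285714285717 231.57142857142858 [np.int64(311), np.int64(315), np.int64(228), np.int64(235)]
   tab [ 0.5124 -0.1943] -7.010148004067597 0.7267857193946838
```

```bash
cat > m3.py <<'E'
from h import *
np.set_printoptions(precision=4,suppress=True)
STUD=[cyl(7,71,80),cyl(17,22,52)]; RN=[cyl(20.5,49,71)]; B=STG+RN+STUD; q0=(.658,.066,3)
P={n:bot.camera(n) for n in("side","top")}; V=[]
r=bot.cut_out(P["side"],"stud")[0]; V.append((P["side"],r["pixels"].astype(np.float32)))
p=P["top"]; x,y,w,h=200,172,42,66; lab=cv2.cvtColor(p["pixels"],cv2.COLOR_BGR2LAB).astype(float)[y:y+h,x:x+w]
bg=np.median(np.concatenate([lab[-1],lab[:,0],lab[:,-1]]),0)
for th in(8,12,20):
    m=(np.linalg.norm(lab-bg,axis=2)>th).astype(np.uint8); m=cv2.morphologyEx(m,cv2.MORPH_CLOSE,np.ones((3,3)))
    c=max(cv2.findContours(m,0,2)[0],key=cv2.contourArea); m=cv2.drawContours(np.zeros_like(m),[c],-1,1,-1); o=np.zeros((384,512),np.float32); o[y:y+h,x:x+w]=m
    print(th,m.sum(),*fit([(p,o)],B,q0,0))
    if th==12: keep=o
V.append((p,keep))
for k in("stud","ring_bite"):
    o=bot.cut_out(p,k)[0]["pixels"].astype(np.float32); print(k,*fit([(p,o)],B,q0,0))
    o=bot.cut_out(P["side"],k)[0]["pixels"].astype(np.float32); print(k,"side",*fit([(P["side"],o)],B,q0,0))
q=fit(V,B,q0,0); print("both",*q)
out=[]
for n,(cx,cy) in(("side",(247,188)),("top",(222,205))):
    im=cv2.resize(P[n]["pixels"],None,fx=5,fy=5,interpolation=cv2.INTER_CUBIC)
    for bb in B:
        g=cv2.resize(render(P[n],[bb],(*q[0],np.radians(q[1])),0),None,fx=5,fy=5); cv2.drawContours(im,cv2.findContours((g>.5).astype(np.uint8),0,2)[0],-1,(0,255,0),1)
    out.append(im[cy*5-180:cy*5+180,cx*5-200:cx*5+200])
cv2.imwrite("pics/m3.png",np.hstack(out))
E
python3 m3.py
```

```text
8 1091 [0.6577 0.0638] -1.4226899383347311 0.1942598521709442
12 1068 [0.6568 0.0645] 0.1203859521270021 0.17796114087104797
20 1002 [0.6572 0.063 ] -0.5633790896927475 0.12836825847625732
stud [0.6586 0.0643] 0.6731693849439135 0.1182449460029602
stud side [0.6603 0.0714] 3.1089877749833565 0.054363906383514404
ring_bite [0.658  0.0637] 1.1559369791161005 0.06360132247209549
ring_bite side [0.6597 0.0714] 1.9695440541294096 0.08903156220912933
both [0.6589 0.0686] 2.0882334959067475 0.25314390659332275
```

View pics/m3.png

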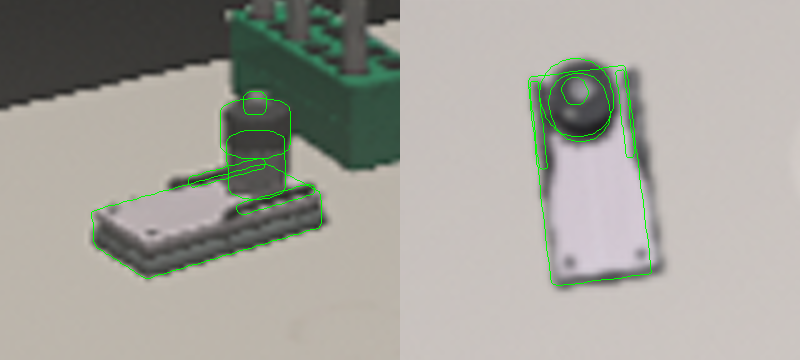

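Run:
```python
from h import *
for n in("side","top"):
    p=bot.camera(n); v,u=np.mgrid[:384,:512]; Z=p["range_z"]; T=np.array(p["world_from_camera"])
    X=(np.stack([u,v,u*0+1],-1)@np.linalg.inv(p["mtx"]).T*Z[...,None])@T[:3,:3].T+T[:3,3]
    ok=(Z>0)&(X[...,2]>.06)&(X[...,1]>-.4)&(X[...,1]<.8)&(X[...,0]>.2)&(X[...,0]<.9)
    Q=X[ok]; H=np.zeros((14,12))
    for a in Q: i,j=int((a[0]-.2)/.05),int((a[1]+.4)/.1); H[i,j]=max(H[i,j],a[2])
    print(n,"rows x from .2 step .05, cols y from -.4 step .1"); print((H*100).round().astype(int))
```

```text
side rows x from .2 step .05, cols y from -.4 step .1
[[ 0  0  0  0  0  0  0  0  0 55  0  0]
 [ 0  0  0  0  0  0  0  0  0  0  0  0]
 [ 0  0  0  0  0  0  0  0  0  0  0  0]
 [ 0  0  0  0  0  0  0  0  0  0  0  0]
 [ 0  0  0  0  0  0  0  0 45 23 26  0]
 [ 0  0  0  0  0  0 48 48 48 48 48 48]
 [ 0  0  0  0  0  0 48 48 48 48 48 48]
 [ 0  0  0  0  0  0 48 48 48 48 48 48]
 [ 0  0  0  0  8  0 48 48 48 48 48 48]
 [ 0  8  0  0  8  0 48 51 51 52 48  0]
 [ 0 10  8  0  0  6 48 52  0 52 48 48]
 [ 0  0  8  0  7 13 48 51 48 51  0  0]
 [ 0  0 13 13 10 12 48 48 48  0  0  0]
 [ 0  0 20 20 14 14 48 48 48 48  0  0]]
top rows x from .2 step .05, cols y from -.4 step .1
[[ 0  0  0  0  0  0  0  0  0  0  0  0]
 [ 0  0  0  0  0  0  0  0  0  0  0  0]
 [ 0  0  0  0  0  0  0  0  0  0  0  0]
 [ 0  0  0  0  0  0  0  0  0  0  0  0]
 [ 0  0  0  0  0  0  0  0 44  0 22  0]
 [ 0  0  0  0  0  0 48 49 48 36 22  0]
 [ 0  0  0  0  0  0 48 48 48  0  0  0]
 [ 0  0  0  0  0  0 48 49 48  0  0  0]
 [ 0  0  0  0  8  0 48 49 49  0  0  0]
 [ 0  8  0  0  9  0 48 52 52  0  0  0]
 [ 0 11  8  0  0  6 49 52 51  0  0  0]
 [ 0  0 64 64 64 64 64 64 64  0  0  0]
 [ 0  0 69 71 71 73 74 75 65  0  0  0]
 [ 0  0 21 21 64 14 48 48 48  0  0  0]]
```

>>> apply_moves(commands=[[[547, 0, -589], -2.7], [[547, 0, -589], -2.7], [[547, 0, -589], -2.7], [[547, 0, -589], -2.7], [[547, 0, -589], -2.7], [[547, 0, -589], -2.7], [[547, 0, -589], -2.7], [[547, 0, -589], -2.7], [[547, 0, -589], -2.7], [[547, 0, -589], -2.7], [[547, 0, -589], -2.7], [[547, 0, -589], -2.7]])

```text
clock: 2.9
eef_pos: [0.3788, 0.0772, 0.2317]
eef_rot: [-90.0, -0.1, -3.2]
wrist_force: [1.3, 0.5, 1.1]
gripper_width: 0.0855
```

>>> apply_moves(commands=[[[149, 0, -264], 0], [[149, 0, -264], 0], [[149, 0, -264], 0], [[149, 0, -264], 0], [[149, 0, -264], 0], [[149, 0, -264], 0], [[149, 0, -264], 0], [[149, 0, -264], 0], [[149, 120, -264], 0], [[149, 120, -264], 0], [[149, 120, -264], 0], [[149, 120, -264], 0]])

```text
clock: 3.9
eef_pos: [0.5073, -0.1899, 0.1046]
eef_rot: [-89.7, 0.6, -3.2]
wrist_force: [-0.7, 1.1, -0.0]
gripper_width: 0.0852
```

Run:
```python
from h import *
o=[]
for n,(cx,cy) in(("side",(268,225)),("top",(313,225))):
    p=bot.camera(n); im=cv2.resize(p["pixels"],None,fx=5,fy=5,interpolation=cv2.INTER_CUBIC); o.append(im[cy*5-250:cy*5+200,cx*5-200:cx*5+200])
cv2.imwrite("pics/g1.png",np.hstack(o)); print(bot.get_state())
```

```text
{'clock': 4.0, 'joint_pos': array([-2.83049762e+01,  2.47543321e+01, -2.10840209e+01,  4.43451299e+01,
        3.77176699e-03, -2.51605081e+01]), 'dq': array([ 0.13712752, -2.66621165,  3.54681018,  0.46857287,  0.02624875,
        0.00688929]), 'effort': array([-1.28997238e-01, -4.35299170e+01,  2.06132233e+01, -1.01359226e-01,
       -6.09905430e-03,  1.05422885e-03]), 'eef_pos': array([ 0.51148501, -0.19184598,  0.11097086]), 'eef_rot': array([-89.91857713,   0.16447042,  -3.14435733]), 'wrist_force': array([0.09290107, 0.37259479, 1.13658515]), 'wrist_torque': array([-0.02726439, -0.09043519, -0.00761396]), 'gripper_width': 0.08535061878033127}
```

View pics/g1.png

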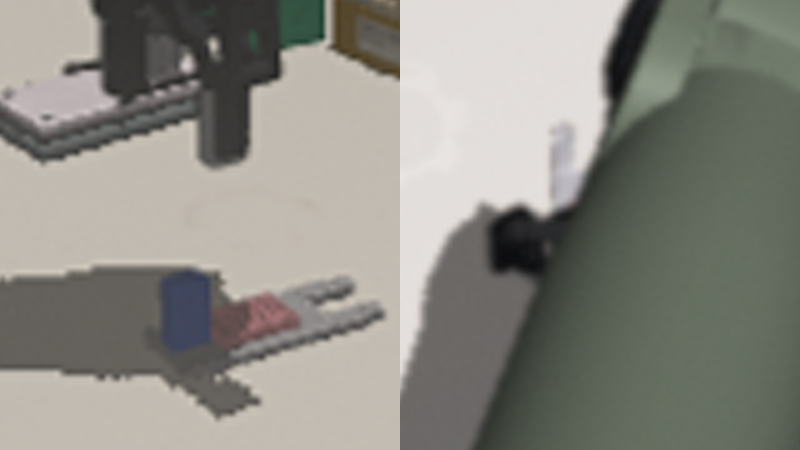

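>>> apply_moves(commands=[[[1, 30, -2], 0], [[1, 60, -2], 0], [[1, 85, -2], 0], [[1, 95, -2], 0], [[1, 95, -2], 0], [[1, 95, -2], 0], [[1, 95, -2], 0]])

```text
clock: 4.58
eef_pos: [0.5153, -0.1956, 0.0187]
eef_rot: [-90.1, -0.2, -3.1]
wrist_force: [0.0, 0.7, 0.6]
gripper_width: 0.0851
```

>>> apply_moves(commands=[[[0, 0, 0], 0], [[0, 0, 0], 0], [[0, 0, 0], 0], [[0, 0, 0], 0], [[0, 0, 0], 0], [[0, 0, 0], 0], [[0, 0, 0], 0], [[0, 0, 0], 0], [[0, 0, 0], 0], [[0, 0, 0], 0]], fingers=0, squeeze=60)

```text
clock: 5.42
eef_pos: [0.5135, -0.1948, 0.0165]
eef_rot: [-90.0, -0.0, -3.2]
wrist_force: [-0.7, 0.4, 4.9]
gripper_width: 0.0128
```

```bash
python3 -c "
from h import *
s=bot.get_state()
for k in('clock','eef_pos','eef_rot','wrist_force','wrist_torque','gripper_width'):print(k,s[k])"
```

```text
clock 5.4167
eef_pos [ 0.51350045 -0.19475507  0.01654034]
eef_rot [-9.00084005e+01 -1.88800758e-02 -3.15856212e+00]
wrist_force [-0.66685082  0.43196325  4.87838992]
wrist_torque [ 0.13139972  0.12886104 -0.00901086]
gripper_width 0.012805825658540597
```

>>> apply_moves(commands=[[[0, -20, 0], 0], [[0, -50, 0], 0], [[0, -60, 15], 0], [[-6, -60, 50], -0.3], [[-12, -60, 90], -0.6], [[-18, -60, 130], -0.9], [[-24, -60, 170], -1.04], [[-29, -60, 210], -1.04], [[-31, -60, 240], -1.04], [[-31, -50, 253], -1.04], [[-31, -44, 253], -1.04], [[-31, -44, 253], -1.04]])

```text
clock: 6.42
eef_pos: [0.4948, 0.0601, 0.0587]
eef_rot: [-90.0, 0.2, 2.1]
wrist_force: [-0.9, -0.5, -1.7]
gripper_width: 0.0128
```

>>> apply_moves(commands=[[[0, 0, 0], 0], [[0, 0, 0], 0], [[0, 0, 0], 0], [[0, 0, 0], 0]])

```text
clock: 6.75
eef_pos: [0.4967, 0.0586, 0.0606]
eef_rot: [-90.0, -0.0, 1.9]
wrist_force: [0.6, -0.9, -1.8]
gripper_width: 0.0128
```

```bash
cat > look.py <<'E'
import sys
from h import *
o=[]
for n in("side","top"):
    p=bot.camera(n); cx,cy=dict(side=(240,192),top=(222,205))[n]
    np.save(f"pics/{sys.argv[1]}_{n}.npy",p["pixels"])
    im=cv2.resize(p["pixels"],None,fx=6,fy=6,interpolation=cv2.INTER_CUBIC); o.append(im[cy*6-250:cy*6+250,cx*6-200:cx*6+200])
cv2.imwrite(f"pics/{sys.argv[1]}.png",np.hstack(o))
s=bot.get_state()
for k in('clock','joint_pos','eef_pos','eef_rot','wrist_force','wrist_torque','gripper_width'):print(k,s[k])
E
python3 look.py l1
```

```text
clock 6.85
joint_pos [-1.69201207e+00  2.43446157e+01 -3.12359982e+01  3.43961775e+01
 -2.91083287e-03 -3.65822693e+00]
eef_pos [0.49658916 0.05894754 0.06051007]
eef_rot [-9.00043857e+01 -2.29756282e-02  1.96621516e+00]
wrist_force [ 1.42428037 -0.05902776 -1.78980809]
wrist_torque [-0.00227257  0.09439632 -0.00340427]
gripper_width 0.012974560084034187
```

View pics/l1.png

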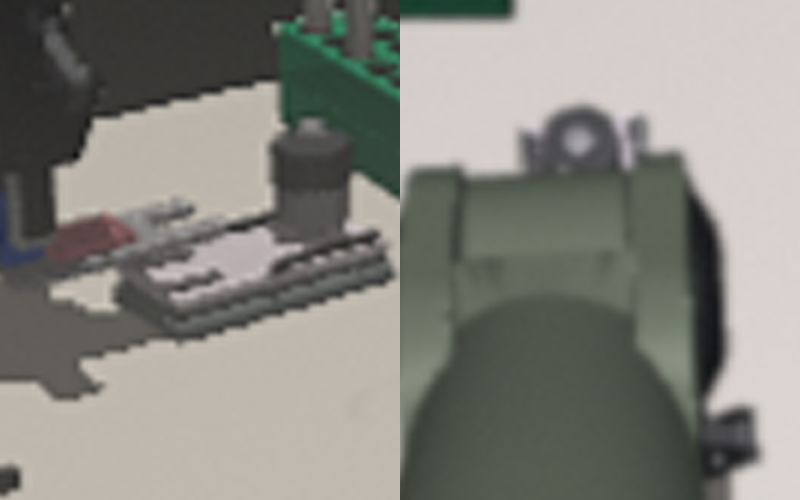

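```bash
cat > m4.py <<'E'
from h import *
import h
np.set_printoptions(precision=4,suppress=True)
s=bot.get_state(); p=bot.camera("side"); e=s["eef_pos"]; yaw=s["eef_rot"][2]; t=np.radians(yaw)
q=(e[0]+.08*np.cos(t),e[1]+.08*np.sin(t)); z=e[2]-.0165
print("kin slot",q,yaw,z)
full=render(p,CAR,(*q,t),z); print([ (r["p"],r["bbox"]) for r in bot.cut_out(p,"carrier_slot")],[(round(r["p"],2),r["centre"],px(p,r["centre"],z)) for r in bot.landmark_of(p,"carrier_slot")])
M=bot.cut_out(p,"carrier_slot")[0]["pixels"].astype(np.float32)
reg=np.zeros_like(M); reg[:,227:]=1   # right of the pink cassette's middle
old=h.render; h.render=lambda *a,**k: old(*a,**k)*reg
for d in (0,2,-2):
    def cost(v): return np.abs(h.render(p,CAR,((q[0]+v[0]/1e3),(q[1]+v[1]/1e3),t+np.radians(d)),z)-M*reg).sum()
    r=min((minimize(cost,x0,method="Nelder-Mead",options=dict(initial_simplex=np.array(x0)+[[0,0],[5,0],[0,5]])) for x0 in([0,0],[-4,3],[4,-4],[3,4])),key=lambda r:r.fun); print(d,r.x,r.fun)
print("cost at kin",cost([0,0]),M.sum())
im=cv2.resize(p["pixels"],None,fx=8,fy=8,interpolation=cv2.INTER_CUBIC)
def draw(B,qq,tt,zz,c):
    for b in B:
        g=cv2.resize(old(p,[b],(*qq,tt),zz),None,fx=8,fy=8); cv2.drawContours(im,cv2.findContours((g>.5).astype(np.uint8),0,2)[0],-1,c,1)
draw(CAR[:4],q,t,z,(0,255,0)); ST=STG+[cyl(20.5,49,71),cyl(7,71,80)]; draw(ST,(.658,.0655),np.radians(2),0,(0,0,255))
cv2.imwrite("pics/o1.png",im[1250:1800,1640:2240])
E
python3 m4.py
```

```text
kin slot (np.float64(0.5765420568310995), np.float64(0.061692360235360705)) 1.9662151553751852 0.04401006917458479
[(0.59, [206.3, 185.6, 37.6, 11.3]), (0.5, [225.1, 173.1, 46.5, 33.2])] [(0.75, [255.8, 191.0], array([0.6188, 0.015 , 0.044 ])), (0.53, [237.9, 187.2], array([0.5916, 0.0684, 0.044 ]))]
0 [-2.8939  6.0548] 17.4375
2 [-3.3347  5.7958] 17.625
-2 [-3.416   5.4837] 16.75
cost at kin 35.625 299.0
```

View pics/o1.png

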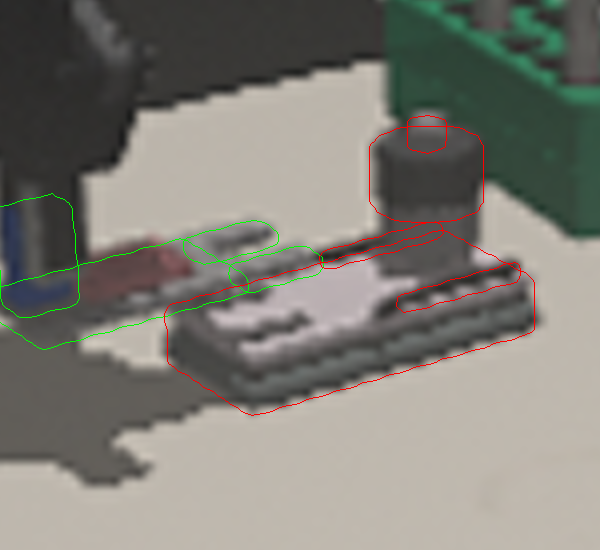

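>>> apply_moves(commands=[[[0, 6, 0.9], 0], [[0, 12, 0.9], 0], [[0, 17, 0.9], 0], [[0, 20, 0.9], 0], [[0, 21, 0.9], 0], [[0, 21, 0.9], 0], [[0, 21, 0.9], 0], [[0, 21, 0.9], 0]])

```text
clock: 7.72
eef_pos: [0.4966, 0.0605, 0.0394]
eef_rot: [-90.0, -0.0, 2.0]
wrist_force: [0.2, -0.0, -1.6]
gripper_width: 0.0127
```

>>> apply_moves(commands=[[[0, 0.7, 0], 0], [[0, 0.7, 0], 0], [[0, 0.7, 0], 0], [[0, 0.7, 0], 0]])

```text
clock: 8.05
eef_pos: [0.4964, 0.0605, 0.0387]
eef_rot: [-90.0, -0.0, 2.0]
wrist_force: [-0.3, 0.5, -1.0]
gripper_width: 0.0134
```

>>> apply_moves(commands=[[[6, 0.3, 0], 0], [[12, 0.3, 0], 0], [[18, 0.3, 0], 0], [[24, 0.3, 0], 0], [[28, 0.3, 0], 0], [[30, 0.3, 0], 0], [[30, 0.3, 0], 0], [[30, 0.3, 0], 0]])

```text
clock: 8.72
eef_pos: [0.5266, 0.0616, 0.0383]
eef_rot: [-90.0, -0.0, 2.0]
wrist_force: [0.5, 0.7, -1.1]
gripper_width: 0.013
```

>>> apply_moves(commands=[[[4, 0, 0], 0], [[8, 0, 0], 0], [[12, 0, 0], 0], [[14, 0, 0], 0], [[15, 0, 0], 0], [[15, 0, 0], 0], [[15, 0, 0], 0]])

```text
clock: 9.3
eef_pos: [0.5416, 0.0621, 0.0383]
eef_rot: [-90.0, -0.0, 2.0]
wrist_force: [0.6, 0.4, -0.5]
gripper_width: 0.0128
```

```bash
python3 look.py l2; python3 -c "
import cv2;im=cv2.imread('pics/l2.png');cv2.imwrite('pics/l2s.png',im[:,:400])"
```

```text
clock 9.4
joint_pos [-1.21284282e+00  2.99399668e+01 -2.55000039e+01  3.45478117e+01
  3.02630971e-04 -3.25559997e+00]
eef_pos [0.54134722 0.06215709 0.03831421]
eef_rot [-9.00003917e+01 -1.22150522e-02  2.04275723e+00]
wrist_force [ 0.1209411   0.55848423 -0.63946087]
wrist_torque [ 0.04125414 -0.07987443 -0.030701  ]
gripper_width 0.01286840721448228
```

View pics/l2.png

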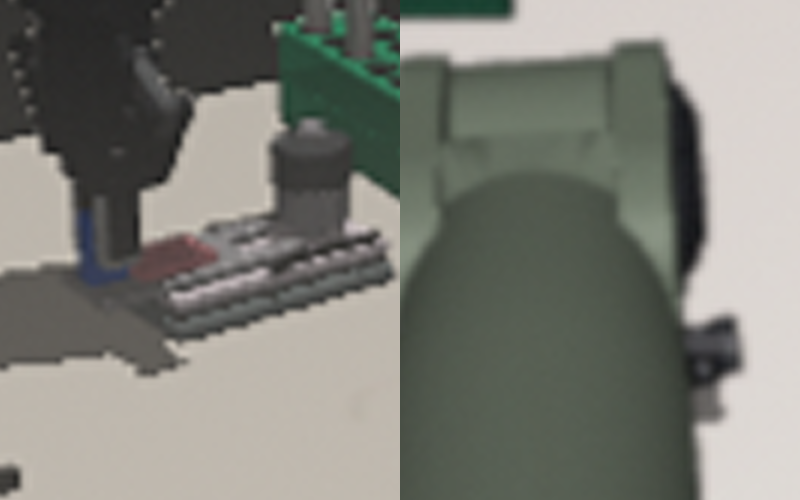

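The side view shows the carrier flat on the bed, its near fork just inside the near rail (about 275,270), and no contact force yet. I'll continue in small steps.

>>> apply_moves(commands=[[[4, 0, 0], 0], [[8, 0, 0], 0], [[12, 0, 0], 0], [[15, 0, 0], 0], [[15, 0, 0], 0], [[15, 0, 0], 0]])

```text
clock: 9.9
eef_pos: [0.5569, 0.0626, 0.0383]
eef_rot: [-90.0, -0.0, 2.0]
wrist_force: [-0.1, -0.2, -0.8]
gripper_width: 0.0128
```

>>> apply_moves(commands=[[[3, 0, 0], 0], [[6, 0, 0], 0], [[9, 0, 0], 0], [[11, 0, 0], 0], [[12, 0, 0], 0], [[12, 0, 0], 0], [[12, 0, 0], 0]])

```text
clock: 10.48
eef_pos: [0.5687, 0.0631, 0.0383]
eef_rot: [-90.0, -0.0, 2.0]
wrist_force: [0.1, -0.4, -1.0]
gripper_width: 0.0128
```

>>> apply_moves(commands=[[[1, 0, 0], 0], [[2, 0, 0], 0], [[3, 0, 0], 0], [[4, 0, 0], 0], [[5, 0, 0], 0], [[5, 0, 0], 0], [[5, 0, 0], 0]])

```text
clock: 11.07
eef_pos: [0.5735, 0.0633, 0.0383]
eef_rot: [-90.0, -0.0, 2.0]
wrist_force: [-0.2, 0.1, -1.0]
gripper_width: 0.013
```

```bash
cat > st.py <<'E'
from h import *
s=bot.get_state()
for k in('clock','joint_pos','eef_pos','eef_rot','wrist_force','wrist_torque','gripper_width'):print(k,np.round(s[k],4))
E
python3 st.py
```

```text
clock 11.0667
joint_pos [-1.03340e+00  3.25861e+01 -2.04153e+01  3.69733e+01  1.40000e-03
 -3.07350e+00]
eef_pos [0.5735 0.0633 0.0383]
eef_rot [-8.99999e+01 -2.52000e-02  2.04000e+00]
wrist_force [-0.1769  0.092  -0.9506]
wrist_torque [-0.0568 -0.0341 -0.0177]
gripper_width 0.013
```

>>> apply_moves(commands=[[[1, 0, 0], 0], [[2, 0, 0], 0], [[3, 0, 0], 0], [[3, 0, 0], 0], [[3, 0, 0], 0]])

```text
clock: 11.48
eef_pos: [0.5765, 0.0634, 0.0383]
eef_rot: [-90.0, -0.0, 2.0]
wrist_force: [-0.9, 0.6, -0.4]
gripper_width: 0.013
```

>>> apply_moves(commands=[[[1, 0, 0], 0], [[2, 0, 0], 0], [[2, 0, 0], 0], [[2, 0, 0], 0]])

```text
clock: 11.82
eef_pos: [0.5784, 0.0635, 0.0383]
eef_rot: [-90.0, -0.0, 2.0]
wrist_force: [-0.3, -0.2, 0.2]
gripper_width: 0.0128
```

>>> apply_moves(commands=[[[0.7, 0, 0], 0], [[1.5, 0, 0], 0], [[1.5, 0, 0], 0], [[1.5, 0, 0], 0]])

```text
clock: 12.15
eef_pos: [0.5798, 0.0635, 0.0383]
eef_rot: [-90.0, 0.0, 2.0]
wrist_force: [-0.9, -0.1, -0.2]
gripper_width: 0.0129
```

>>> apply_moves(commands=[[[0.7, 0, 0], 0], [[1.5, 0, 0], 0], [[1.5, 0, 0], 0], [[1.5, 0, 0], 0]])

```text
clock: 12.48
eef_pos: [0.5799, 0.0635, 0.0381]
eef_rot: [-90.0, 0.1, 2.0]
wrist_force: [-4.7, -0.6, 4.2]
gripper_width: 0.0126
```

>>> apply_moves(commands=[[[0.7, 0, 0], 0], [[1.5, 0, 0], 0], [[1.5, 0, 0], 0], [[1.5, 0, 0], 0]])

```text
clock: 12.82
eef_pos: [0.58, 0.0635, 0.038]
eef_rot: [-90.0, 0.3, 2.0]
wrist_force: [-7.8, -0.2, 6.0]
gripper_width: 0.013
```

>>> apply_moves(commands=[[[-1, 0, 0], 0], [[-2, -0.3, 0], 0], [[-2, -0.3, 0], 0], [[-2, -0.3, 0], 0]])

```text
clock: 13.15
eef_pos: [0.5799, 0.0635, 0.0383]
eef_rot: [-90.0, 0.1, 2.0]
wrist_force: [-4.3, 0.1, 0.8]
gripper_width: 0.0128
```

>>> apply_moves(commands=[[[0, 0, 0], 0], [[0, 0, 0], 0], [[0, 0, 0], 0], [[0, 0, 0], 0], [[0, 0, 0], 0], [[0, 0, 0], 0]], fingers=1)

```text
clock: 13.65
eef_pos: [0.5811, 0.0635, 0.0387]
eef_rot: [-90.0, -0.0, 2.0]
wrist_force: [-0.5, -0.3, -0.5]
gripper_width: 0.0838
```

```bash
python3 st.py
python3 - <<'E'
from h import *
p=bot.camera("side"); v,u=np.mgrid[:384,:512]; Z=p["range_z"]; T=np.array(p["world_from_camera"])
X=(np.stack([u,v,u*0+1],-1)@np.linalg.inv(p["mtx"]).T*Z[...,None])@T[:3,:3].T+T[:3,3]
ok=(Z>0)&(X[...,2]>.03)&(X[...,2]<.2)&(X[...,1]>-.02)&(X[...,1]<.22)&(X[...,0]>.68)&(X[...,0]<.85)
Q=X[ok]; print(len(Q),"rack x percentiles",np.percentile(Q[:,0],[0,2,5,20]),"nearest dist to stud",np.sort(np.hypot(Q[:,0]-.66,Q[:,1]-.066))[:40:5])
E
```

```text
clock 13.65
joint_pos [-9.95000e-01  3.31830e+01 -1.91832e+01  3.75986e+01 -2.00000e-04
 -3.03350e+00]
eef_pos [0.5811 0.0635 0.0387]
eef_rot [-9.00021e+01 -3.51000e-02  2.03850e+00]
wrist_force [-0.5293 -0.3383 -0.4586]
wrist_torque [-0.005   0.0041  0.0051]
gripper_width 0.0838
1209 rack x percentiles [0.74131876 0.74873376 0.75205027 0.76101949] nearest dist to stud [0.0843776  0.09050534 0.0919507  0.09424649 0.09574477 0.09674675
 0.09848203 0.0996063 ]
```

>>> apply_moves(commands=[[[0, -30, 0], 0], [[0, -65, 0], 0], [[10, -81, 0], 0], [[35, -81, 0], -1.4], [[60, -81, 0], -2.8], [[75, -81, 0], -4.2], [[79, -81, 0], -5.6], [[79, -81, 0], -7], [[79, -81, 0], -8.4], [[79, -81, 0], -9.8], [[79, -81, 0], -11.2], [[79, -81, 0], -12.6]])

```text
clock: 14.7
eef_pos: [0.6597, 0.0663, 0.1194]
eef_rot: [-90.0, 0.0, 65.4]
wrist_force: [-0.6, -1.1, -1.3]
gripper_width: 0.0853
```

>>> apply_moves(commands=[[[0, 0, 0], -1.4], [[0, 0, 0], -2.8], [[0, 0, 0], -4.2], [[0, 0, 0], -5.6], [[0, 0, 0], -7], [[0, 0, 0], -8.4], [[0, 0, 0], -9.8], [[0, 0, 0], -11.2], [[0, 0, 0], -12.6], [[0, 0, 0], -14], [[0, 0, 0], -15.4], [[0, 0, 0], -16.8]])

```text
clock: 15.7
eef_pos: [0.6597, 0.0664, 0.1195]
eef_rot: [-90.0, -0.0, 149.4]
wrist_force: [0.7, 0.4, 0.2]
gripper_width: 0.0857
```

>>> apply_moves(commands=[[[0, 0, 0], -1.4], [[0, 0, 0], -2.8], [[0, 0, 0], -3.6], [[0, 0, 0], -3.6], [[0, 0, 0], -3.6], [[0, 0, 0], -3.6]])

```text
clock: 16.2
eef_pos: [0.6597, 0.0663, 0.1196]
eef_rot: [-90.0, -0.0, 166.9]
wrist_force: [0.2, -0.7, 1.0]
gripper_width: 0.0856
```

```bash
python3 look.py l3; python3 st.py
python3 - <<'E'
from h import *
# ring + carrier check from side; ring head height by silhouettes of dark head
p=bot.camera("side")
for k in("carrier_slot","carrier_tab","stud","ring_bite"):
    print(k,[(round(r["p"],2),r["centre"],px(p,r["centre"],{"carrier_slot":.022,"carrier_tab":.052,"stud":.022,"ring_bite":.057}[k])) for r in bot.landmark_of(p,k)[:2]])
E
```

```text
clock 16.3
joint_pos [-6.29429685e-01  3.53560731e+01 -1.15888299e+00  5.34847445e+01
 -4.36619374e-04 -1.67613724e+02]
eef_pos [0.6597079  0.06635454 0.11957986]
eef_rot [-8.99996378e+01  3.86066578e-04  1.66984294e+02]
wrist_force [-0.01265585 -0.14120722  0.12531293]
wrist_torque [0.00081584 0.02429823 0.01478626]
gripper_width 0.08515266438514935
clock 16.3
joint_pos [-6.294000e-01  3.535610e+01 -1.158900e+00  5.348470e+01 -4.000000e-04
 -1.676137e+02]
eef_pos [0.6597 0.0664 0.1196]
eef_rot [-8.999960e+01  4.000000e-04  1.669843e+02]
wrist_force [-0.0127 -0.1412  0.1253]
wrist_torque [0.0008 0.0243 0.0148]
gripper_width 0.0852
carrier_slot [(0.56, [260.6, 189.5], array([0.66380825, 0.06123453, 0.022     ]))]
carrier_tab [(0.84, [236.6, 184.1], array([0.5907444 , 0.07385367, 0.052     ]))]
stud [(0.64, [258.6, 189.9], array([0.65732975, 0.06204099, 0.022     ])), (0.44, [335.2, 213.9], array([ 0.73381846, -0.18922087,  0.022     ]))]
ring_bite [(0.78, [257.9, 178.2], array([0.65895645, 0.06713078, 0.057     ])), (0.31, [233.4, 182.2], array([0.58445229, 0.08097631, 0.057     ]))]
```

View pics/l3.png

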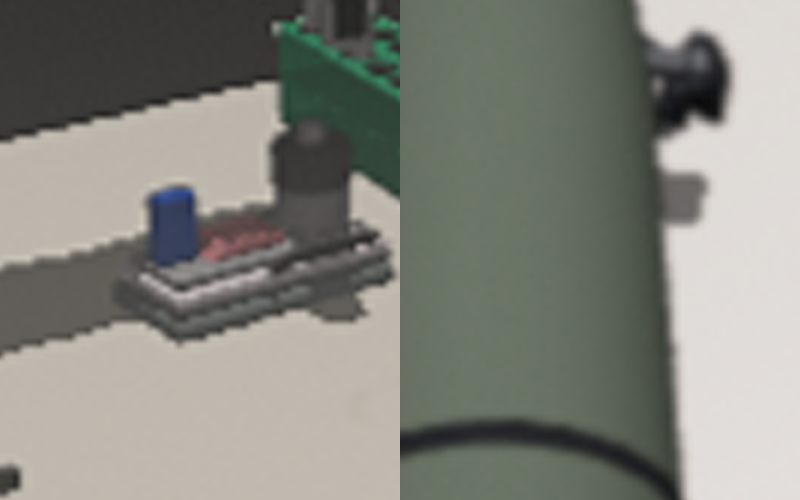

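The carrier sits flat on the bed, upright and in line, with its plate's rear just inside the bed end and its front under the ring. Next I'll lower onto the ring.

>>> apply_moves(commands=[[[0, 20, 0], 0], [[0, 40, 0], 0], [[0, 58, 0], 0], [[0, 70, 0], 0], [[0, 77, 0], 0], [[0, 77, 0], 0], [[0, 77, 0], 0]])

```text
clock: 17.13
eef_pos: [0.6599, 0.0664, 0.0428]
eef_rot: [-90.0, 0.0, 167.0]
wrist_force: [-0.2, -0.7, 0.6]
gripper_width: 0.0857
```

>>> apply_moves(commands=[[[0, 0, 0], 0], [[0, 0, 0], 0], [[0, 0, 0], 0], [[0, 0, 0], 0], [[0, 0, 0], 0], [[0, 0, 0], 0], [[0, 0, 0], 0], [[0, 0, 0], 0]], fingers=0, squeeze=50)

```text
clock: 17.8
eef_pos: [0.6601, 0.0655, 0.0439]
eef_rot: [-89.9, 0.1, 167.0]
wrist_force: [-1.8, -2.4, 6.2]
gripper_width: 0.0374
```

```bash
cat > tq.py <<'E'
from h import *
import sys
R=[]
for i in range(int(sys.argv[1]) if len(sys.argv)>1 else 5):
    bot.camera("side"); s=bot.get_state(); R.append(np.r_[s["eef_pos"]*1000,s["eef_rot"],s["wrist_force"],s["wrist_torque"],s["effort"][5],s["joint_pos"][5]])
R=np.array(R); print(round(s["clock"],2),"pos",R[:,:3].mean(0).round(2),"rot",R[:,3:6].mean(0).round(2),"F",R[:,6:9].mean(0).round(2),"T",R[:,9:12].mean(0).round(4),"sd",R[:,11].std().round(4),"e6",R[:,12].mean().round(4),R[:,12].std().round(4),"J6",R[:,13].mean().round(2),"w",s["gripper_width"].round(4))
E
python3 tq.py 6
```

```text
Traceback (most recent call last):
  File "tq.py", line 6, in <module>
    R=np.array(R); print(round(s["clock"],2),"pos",R[:,:3].mean(0).round(2),"rot",R[:,3:6].mean(0).round(2),"F",R[:,6:9].mean(0).round(2),"T",R[:,9:12].mean(0).round(4),"sd",R[:,11].std().round(4),"e6",R[:,12].mean().round(4),R[:,12].std().round(4),"J6",R[:,13].mean().round(2),"w",s["gripper_width"].round(4))
                                                                                                                                                                                                                                                                                          ^^^^^^^^^^^^^^^^^^^^^^^^
AttributeError: 'float' object has no attribute 'round'
```

```bash
sed -i 's/s\["gripper_width"\].round(4)/round(float(s["gripper_width"]),4)/' tq.py; python3 tq.py 5
python3 - <<'E'
from h import *
p=bot.camera("side"); im=cv2.resize(p["pixels"],None,fx=8,fy=8,interpolation=cv2.INTER_CUBIC); cv2.imwrite("pics/r1.png",im[1150:1700,1700:2350])
E
```

```text
18.35 pos [660.08  65.44  43.87] rot [-8.9910e+01  9.0000e-02  1.6701e+02] F [-1.75 -2.43  5.1 ] T [-0.5373  0.3866  0.0236] sd 0.0228 e6 0.029 0.0 J6 -167.67 w 0.0374
```

View pics/r1.png

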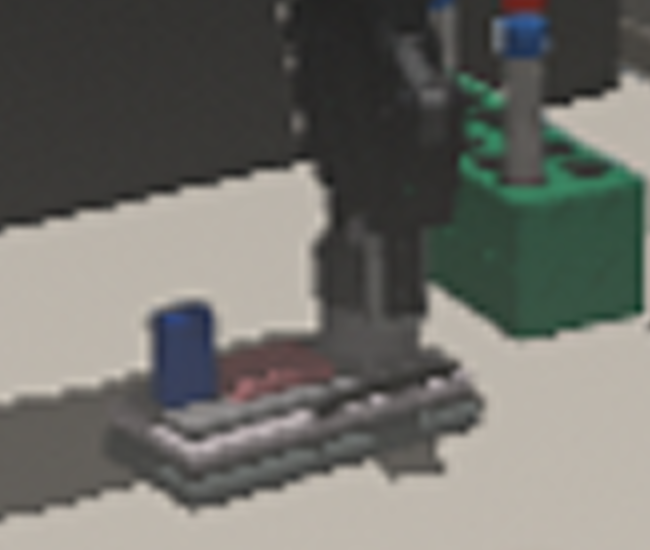

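>>> apply_moves(commands=[[[0, -0.6, 0.5], 0], [[0, -1.2, 1], 0], [[0, -1.2, 1], 0]])

```text
clock: 18.65
eef_pos: [0.66, 0.0654, 0.044]
eef_rot: [-90.0, 0.1, 167.0]
wrist_force: [1.5, -0.3, -0.5]
gripper_width: 0.0377
```

```bash
python3 tq.py 3
```

```text
18.8 pos [660.02  65.38  43.95] rot [-9.0010e+01  6.0000e-02  1.6704e+02] F [ 1.43 -0.15 -0.54] T [-0.1029 -0.3278 -0.0283] sd 0.0072 e6 -0.0289 0.002 J6 -167.75 w 0.0376
```

>>> apply_moves(commands=[[[0, 0.1, 0], 1], [[0, 0.2, 0], 2], [[0, 0.3, 0], 3], [[0, 0.3, 0], 4], [[0, 0.4, 0], 5], [[0, 0.5, 0], 6], [[0, 0.6, 0], 7], [[0, 0.7, 0], 8], [[0, 0.8, 0], 9], [[0, 0.8, 0], 10], [[0, 0.8, 0], 10]])

```text
clock: 19.72
eef_pos: [0.6585, 0.0634, 0.0431]
eef_rot: [-89.8, 0.1, 116.8]
wrist_force: [-2.9, -5.5, 3.2]
gripper_width: 0.0375
```

```bash
python3 tq.py 3
```

```text
19.87 pos [658.45  63.45  43.08] rot [-89.8    0.14 116.96] F [-2.79 -5.14  2.72] T [-1.0607  0.4248  0.0064] sd 0.0157 e6 0.0357 0.0616 J6 -117.74 w 0.0376
```

>>> apply_moves(commands=[[[0, 0, 0], 0], [[0, 0, 0], 0], [[0, 0, 0], 0], [[0, 0, 0], 0], [[0, 0, 0], 0]], fingers=0.8)

```text
clock: 20.28
eef_pos: [0.6594, 0.0657, 0.043]
eef_rot: [-90.0, -0.0, 117.1]
wrist_force: [0.3, 0.5, -0.6]
gripper_width: 0.0686
```

```bash
python3 tq.py 2
```

```text
20.38 pos [659.48  65.61  42.98] rot [-9.0000e+01 -1.0000e-02  1.1706e+02] F [-0.04 -0.41  0.3 ] T [ 0.0208 -0.0079  0.0224] sd 0.0108 e6 -0.0 0.0 J6 -117.75 w 0.0681
```

>>> apply_moves(commands=[[[1.5, 0, 1.9], -1.4], [[1.5, 0, 1.9], -2.8], [[1.5, 0, 1.9], -4.2], [[1.5, 0, 1.9], -5.6], [[1.5, 0, 1.9], -7], [[1.5, 0, 1.9], -8.4], [[1.5, 0, 1.9], -9.8], [[1.5, 0, 1.9], -10], [[1.5, 0, 1.9], -10]])

```text
clock: 21.13
eef_pos: [0.6571, 0.0659, 0.043]
eef_rot: [-90.0, -0.0, 166.9]
wrist_force: [-0.9, -0.4, 1.2]
gripper_width: 0.0684
```

>>> apply_moves(commands=[[[0, 0, 0], 0], [[0, 0, 0], 0], [[0, 0, 0], 0], [[0, 0, 0], 0], [[0, 0, 0], 0], [[0, 0, 0], 0]], fingers=0, squeeze=50)

```text
clock: 21.63
eef_pos: [0.6572, 0.0661, 0.0433]
eef_rot: [-90.0, 0.0, 167.0]
wrist_force: [-1.1, 1.3, 3.8]
gripper_width: 0.0373
```

```bash
python3 tq.py 3
```

```text
21.78 pos [657.18  66.07  43.27] rot [-9.0030e+01  1.0000e-02  1.6703e+02] F [-1.09  0.88  4.28] T [ 0.3099  0.2232 -0.0317] sd 0.0208 e6 -0.0357 0.0006 J6 -167.7 w 0.0375
```

>>> apply_moves(commands=[[[0, 0, 0], 1], [[0, 0.1, 0], 2], [[0, 0.2, 0], 3], [[0, 0.3, 0], 4], [[0, 0.4, 0], 5], [[0, 0.5, 0], 6], [[0, 0.5, 0], 6]])

```text
clock: 22.37
eef_pos: [0.6571, 0.066, 0.0428]
eef_rot: [-90.0, 0.0, 137.0]
wrist_force: [-1.3, 1.4, 5.1]
gripper_width: 0.0377
```

```bash
python3 tq.py 2
```

```text
22.47 pos [657.15  66.01  42.76] rot [-90.02  -0.   137.15] F [-1.69  1.94  4.74] T [ 0.3616  0.3289 -0.0225] sd 0.04 e6 0.0801 0.093 J6 -137.82 w 0.0374
```

>>> apply_moves(commands=[[[0, 0.1, 0], 1], [[0, 0.2, 0], 2], [[0, 0.3, 0], 3], [[0, 0.3, 0], 4], [[0, 0.3, 0], 4]])

```text
clock: 22.88
eef_pos: [0.6572, 0.066, 0.0424]
eef_rot: [-90.0, -0.0, 117.0]
wrist_force: [-2.5, 1.9, 5.8]
gripper_width: 0.0377
```

```bash
python3 tq.py 2
```

```text
22.98 pos [657.13  65.97  42.42] rot [-9.001e+01 -1.000e-02  1.172e+02] F [-1.84  1.78  5.22] T [ 0.3211  0.3675 -0.0052] sd 0.0268 e6 0.0535 0.0634 J6 -117.87 w 0.0374
```

>>> apply_moves(commands=[[[0, 0.1, 0], 1], [[0, 0.2, 0], 2], [[0, 0.3, 0], 3], [[0, 0.3, 0], 4], [[0, 0.3, 0], 4]])

```text
clock: 23.4
eef_pos: [0.6571, 0.066, 0.0421]
eef_rot: [-90.0, -0.0, 97.1]
wrist_force: [-2.1, 1.6, 5.4]
gripper_width: 0.0378
```

```bash
python3 tq.py 2
```

```text
23.5 pos [657.06  65.95  42.09] rot [-9.000e+01 -1.000e-02  9.722e+01] F [-1.56  1.18  5.21] T [ 0.2958  0.3718 -0.0427] sd 0.0211 e6 0.0485 0.0599 J6 -97.89 w 0.0376
```

Create rd.py:
```python
from h import *
s=bot.get_state(); print(round(s["clock"],2),"J6",round(s["joint_pos"][5],2),"dq6",round(s["dq"][5],1),"e6",round(s["effort"][5],4),"Tz",round(s["wrist_torque"][2],4),"F",np.round(s["wrist_force"],1),"z",round(s["eef_pos"][2]*1000,2))
```

```text
(no output)
```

>>> apply_moves(commands=[[[0, 0.05, 0], 0.6], [[0, 0.1, 0], 1.2], [[0, 0.15, 0], 1.8], [[0, 0.2, 0], 2.4], [[0, 0.25, 0], 3]])

```text
clock: 23.92
eef_pos: [0.657, 0.066, 0.0418]
eef_rot: [-90.0, -0.0, 82.1]
wrist_force: [-2.7, 1.5, 5.6]
gripper_width: 0.0374
```

```bash
python3 rd.py
```

```text
23.92 J6 -82.77 dq6 35.6 e6 -0.4947 Tz 0.0131 F [-2.7  1.5  5.6] z 41.84
```

>>> apply_moves(commands=[[[0, 0.05, 0], 0.6], [[0, 0.1, 0], 1.2], [[0, 0.15, 0], 1.8], [[0, 0.2, 0], 2.4], [[0, 0.25, 0], 3]])

```text
clock: 24.33
eef_pos: [0.657, 0.066, 0.0416]
eef_rot: [-90.0, -0.0, 67.1]
wrist_force: [-1.4, 1.6, 5.5]
gripper_width: 0.0377
```

```bash
python3 rd.py
```

```text
24.33 J6 -67.77 dq6 35.7 e6 -0.4948 Tz 0.0374 F [-1.4  1.6  5.5] z 41.6
```

>>> apply_moves(commands=[[[0, 0.05, 0], 0.6], [[0, 0.1, 0], 1.2], [[0, 0.15, 0], 1.8], [[0, 0.2, 0], 2.4], [[0, 0.25, 0], 3]])

```text
clock: 24.75
eef_pos: [0.657, 0.066, 0.0414]
eef_rot: [-90.0, -0.0, 52.1]
wrist_force: [-2.1, 1.1, 5.7]
gripper_width: 0.0379
```

```bash
python3 rd.py
```

```text
24.75 J6 -52.77 dq6 35.7 e6 -0.4941 Tz 0.0233 F [-2.1  1.1  5.7] z 41.36
```

>>> apply_moves(commands=[[[0, 0.05, 0], 0.6], [[0, 0.1, 0], 1.2], [[0, 0.15, 0], 1.8], [[0, 0.2, 0], 2.4], [[0, 0.25, 0], 3]])

```text
clock: 25.17
eef_pos: [0.6569, 0.066, 0.0411]
eef_rot: [-90.0, 0.0, 37.1]
wrist_force: [-1.5, 1.5, 5.8]
gripper_width: 0.0377
```

```bash
python3 rd.py
```

```text
25.17 J6 -37.77 dq6 35.6 e6 -0.4948 Tz 0.004 F [-1.5  1.5  5.8] z 41.09
```

>>> apply_moves(commands=[[[0, 0.05, 0], 0.6], [[0, 0.1, 0], 1.2], [[0, 0.15, 0], 1.8], [[0, 0.2, 0], 2.4], [[0, 0.25, 0], 3]])

```text
clock: 25.58
eef_pos: [0.657, 0.066, 0.0408]
eef_rot: [-90.0, 0.0, 22.1]
wrist_force: [-1.6, 0.7, 5.8]
gripper_width: 0.0371
```

```bash
python3 rd.py
```

```text
25.58 J6 -22.77 dq6 35.7 e6 -0.4949 Tz 0.0068 F [-1.6  0.7  5.8] z 40.84
```

>>> apply_moves(commands=[[[0, 0.05, 0], 0.6], [[0, 0.1, 0], 1.2], [[0, 0.15, 0], 1.8], [[0, 0.2, 0], 2.4], [[0, 0.25, 0], 3]])

```text
clock: 26.0
eef_pos: [0.657, 0.0661, 0.0406]
eef_rot: [-90.0, 0.0, 7.1]
wrist_force: [-2.6, 2.4, 6.2]
gripper_width: 0.0375
```

```bash
python3 rd.py
```

```text
26.0 J6 -7.77 dq6 35.7 e6 -0.4949 Tz 0.0138 F [-2.6  2.4  6.2] z 40.6
```

>>> apply_moves(commands=[[[0, 0.05, 0], 0.6], [[0, 0.1, 0], 1.2], [[0, 0.15, 0], 1.8], [[0, 0.2, 0], 2.4], [[0, 0.25, 0], 3]])

```text
clock: 26.42
eef_pos: [0.6569, 0.0661, 0.0403]
eef_rot: [-90.0, 0.0, -7.9]
wrist_force: [-2.1, 1.4, 5.7]
gripper_width: 0.0377
```

```bash
python3 rd.py
```

```text
26.42 J6 7.23 dq6 35.6 e6 -0.474 Tz -0.0054 F [-2.1  1.4  5.7] z 40.34
```

>>> apply_moves(commands=[[[0, 0.05, 0], 0.6], [[0, 0.1, 0], 1.2], [[0, 0.15, 0], 1.8]])

```text
clock: 26.67
eef_pos: [0.657, 0.0661, 0.0402]
eef_rot: [-90.0, 0.0, -16.9]
wrist_force: [-1.6, 1.6, 6.1]
gripper_width: 0.0379
```

```bash
python3 rd.py
```

```text
26.67 J6 16.23 dq6 35.5 e6 -0.4648 Tz 0.059 F [-1.6  1.6  6.1] z 40.23
```

>>> apply_moves(commands=[[[0, 0.05, 0], 0.6], [[0, 0.1, 0], 1.2], [[0, 0.15, 0], 1.8]])

```text
clock: 26.92
eef_pos: [0.6569, 0.0661, 0.0401]
eef_rot: [-90.0, 0.0, -25.9]
wrist_force: [-2.4, 1.8, 5.6]
gripper_width: 0.0375
```

```bash
python3 rd.py
```

```text
26.92 J6 25.23 dq6 35.5 e6 -0.4509 Tz 0.0985 F [-2.4  1.8  5.6] z 40.06
```

>>> apply_moves(commands=[[[0, 0.05, 0], 0.6], [[0, 0.1, 0], 1.2], [[0, 0.15, 0], 1.8]])

```text
clock: 27.17
eef_pos: [0.657, 0.0662, 0.0399]
eef_rot: [-90.0, 0.0, -34.9]
wrist_force: [-2.8, 1.9, 6.2]
gripper_width: 0.0378
```

```bash
python3 rd.py
```

```text
27.17 J6 34.22 dq6 35.7 e6 -0.4332 Tz 0.0879 F [-2.8  1.9  6.2] z 39.95
```

The joint-6 effort stayed flat until J6 = -7.8°, then rose steadily at about 0.0015 N m/°. That puts the bite at about J6 = -7°, so the target is about 83°, which is 48.5° more.

>>> apply_moves(commands=[[[0, 0.05, 0], 0.6], [[0, 0.1, 0], 1.2], [[0, 0.15, 0], 1.8], [[0, 0.2, 0], 2.4], [[0, 0.25, 0], 3], [[0, 0.3, 0], 3.6], [[0, 0.35, 0], 4.2]])

```text
clock: 27.75
eef_pos: [0.657, 0.0662, 0.0396]
eef_rot: [-90.0, 0.0, -55.9]
wrist_force: [-2.8, 2.3, 5.2]
gripper_width: 0.0376
```

```bash
python3 rd.py
```

```text
27.75 J6 55.22 dq6 35.7 e6 -0.3873 Tz 0.1496 F [-2.8  2.3  5.2] z 39.6
```

>>> apply_moves(commands=[[[0, 0.05, 0], 0.6], [[0, 0.1, 0], 1.2], [[0, 0.15, 0], 1.8], [[0, 0.2, 0], 2.4], [[0, 0.25, 0], 3], [[0, 0.3, 0], 3.6], [[0, 0.35, 0], 4.2]])

```text
clock: 28.33
eef_pos: [0.657, 0.0662, 0.0393]
eef_rot: [-90.0, 0.0, -76.9]
wrist_force: [-0.8, 1.6, 5.8]
gripper_width: 0.0379
```

```bash
python3 rd.py
```

```text
28.33 J6 76.21 dq6 35.7 e6 -0.3426 Tz 0.2003 F [-0.8  1.6  5.8] z 39.27
```

>>> apply_moves(commands=[[[0, 0.05, 0], 0.6], [[0, 0.1, 0], 1.2], [[0, 0.15, 0], 1.7], [[0, 0.15, 0], 1.7], [[0, 0.15, 0], 1.7]])

```text
clock: 28.75
eef_pos: [0.657, 0.0662, 0.0392]
eef_rot: [-90.0, 0.0, -85.3]
wrist_force: [-2.2, 2.2, 6.1]
gripper_width: 0.0376
```

```bash
python3 tq.py 3
```

```text
28.9 pos [657.06  66.2   39.17] rot [-8.999e+01  4.000e-02 -8.527e+01] F [-1.99  2.29  6.26] T [ 0.4444  0.4914 -0.1356] sd 0.0188 e6 -0.1403 0.0003 J6 84.61 w 0.0376
```

>>> apply_moves(commands=[[[0, 0, 0], 0], [[0, 0, 0], 0], [[0, 0, 0], 0], [[0, 0, 0], 0], [[0, 0, 0], 0], [[0, 0, 0], 0]], fingers=1)

```text
clock: 29.4
eef_pos: [0.6571, 0.0657, 0.0387]
eef_rot: [-90.0, -0.0, -85.4]
wrist_force: [0.4, -0.1, 1.0]
gripper_width: 0.0854
```

```bash
python3 tq.py 2
```

```text
29.5 pos [657.1   65.75  38.73] rot [-9.000e+01 -1.000e-02 -8.545e+01] F [ 0.6  -0.17 -0.32] T [-0.0049  0.0436 -0.0032] sd 0.0044 e6 -0.0023 0.0003 J6 84.77 w 0.0852
```

>>> apply_moves(commands=[[[0, -15, 0], 0], [[0, -45, 0], 0], [[0, -80, 0], 0], [[0, -115, 0], 0], [[0, -130, 0], 0], [[0, -130, 0], 0], [[0, -130, 0], 0], [[0, -130, 0], 0]])

```text
clock: 30.17
eef_pos: [0.6563, 0.0659, 0.1676]
eef_rot: [-90.1, 0.0, -85.5]
wrist_force: [0.0, 0.4, -0.3]
gripper_width: 0.0854
```

```bash
python3 tq.py 2
python3 - <<'E'
from h import *
p=bot.camera("side"); a=np.load("pics/l3_side.npy"); o=[]
for q in(a,p["pixels"]): o.append(cv2.resize(q,None,fx=8,fy=8,interpolation=cv2.INTER_CUBIC)[1300:1740,1700:2100])
cv2.imwrite("pics/f1.png",np.hstack(o))
for k in("carrier_tab","carrier_slot","beaker","slides"): print(k,[(round(r["p"],2),r["centre"]) for r in bot.landmark_of(p,k)[:1]])
E
```

```text
30.27 pos [655.87  65.83 166.91] rot [-9.018e+01  1.000e-02 -8.546e+01] F [ 0.41 -0.43  0.17] T [-0.0016 -0.0208 -0.0349] sd 0.0099 e6 -0.0005 0.0 J6 84.78 w 0.0855
carrier_tab [(0.58, [233.8, 184.3])]
carrier_slot [(0.75, [260.8, 188.8])]
beaker [(0.62, [334.7, 214.7])]
slides [(0.69, [161.0, 195.7])]
```

View pics/f1.png

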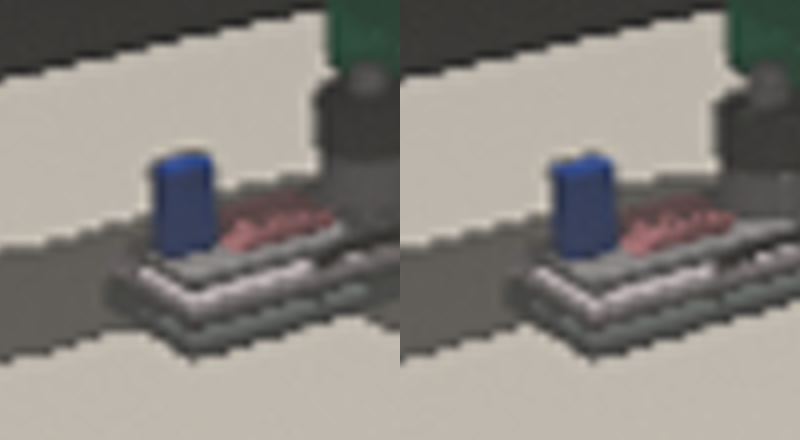

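```bash
python3 -c "
from workcell import bot
print(bot.job_done())"
```

```text
the job is handed in; nothing more can be done
None
```

The carrier is home against the stud and the ring is clamped about a quarter turn past the bite. I handed the job in at about 30 s of the 72 s.

**Carrier:** I took it by the tab, slid it along the bed under the ring until it stopped against the stud, and let go. The push against the stud reached about 8 N, and there was almost no sideways force. Before and after clamping, its position in the side camera is the same.

**Ring:** My first grip on it was about 3 mm off-centre, so I opened, re-centred and gripped it again. I then turned it clockwise until the joint-6 effort began to rise. That happened between joint-6 angles of -8° and +5°, most likely about -7°. I stopped at about 85°, which is 80° to 92° past the bite, then released it and lifted clear.

**Last checks:**
- The side picture shows the carrier seated flat and the ring lowered. The wrist force was near zero with the gripper open above.
- The beaker landmark stayed within about 1.5 px of its first position. The slide box I did not approach; its side-view position had no earlier reading to compare with.

**Checks that disagreed:**
- The wrist torque while turning was about 0.20 N m near the end, above the roughly 0.14 expected. At rest it read 0.14, with the opposite sign.
- The gripper stopped at 580 mm when the carrier went home. The stud centre found from the ring put that at about 577 mm. I put this down to gripping the tab slightly off its centre.
- The side and top cameras disagreed by up to 7 mm across the bed on where the stage was. I settled that by contact and by centring on the ring.

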